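Find the branded tile crate and push it to the kiln line

TASK

Two tile crates stand side by side at the low wooden stop batten; one has a potter's mark branded under its floor. With the fingertips, tip first the robot's left crate, then the right one, towards the robot over the batten to about 40 degrees, hold each a moment to see its underside and let it back down in its place, with neither toppled nor shoved away. Then push the marked crate along the table, without lifting it, until it stands flat and flush against the aluminium rail ahead; the other crate stays at the batten, and the cup, jar and brush are left alone.

Things in the scene. Friction and masses are not known exactly. Their poses are not given: they have to be found in the camera images.
- crate_stamped: Open plywood crate, 120 (x) by 150 (y) mm outside, 90 high, 0.5 to 0.85 kg, on two steel runners 12 high along x; walls 8 thick. Its floor slopes up at 25 degrees away from the robot and is open beneath on the far side. Origin: centre of the underside, z up, x away from the robot. Bears the mark: dark burnt ring 90 mm wide with a cross, under its floor, seen from the far side when tipped; from above both are alike.
- crate_plain: Open plywood crate, 120 (x) by 150 (y) mm outside, 90 high, 0.5 to 0.85 kg, on two steel runners 12 high along x; walls 8 thick. Its floor slopes up at 25 degrees away from the robot and is open beneath on the far side. Origin: centre of the underside, z up, x away from the robot. No mark under its floor; from above both are alike.
- crate_stamped_near (a point): Middle of the near (robot-side) lower edge: 60 mm from the crate's origin along its -x, at runner bottom height. The crate rocks about this edge: 5 to 10 N towards the robot, 55 to 60 mm up on the inside of the near wall, tips it over the batten; below about 50 degrees it falls back when let go.
- crate_stamped_far (a point): Middle of the far lower edge: 60 mm from the crate's origin along its +x, at runner bottom height; it rises when the crate is tipped. Tiles are fixed inside at the far wall, from 33 mm beyond the crate's centre, up to 81 mm high. The sloping inner floor lies 19 mm above the table at the near wall, 43 mm at the centre.
- crate_plain_near (a point): Middle of the near (robot-side) lower edge: 60 mm from the crate's origin along its -x, at runner bottom height. The crate rocks about this edge: 5 to 10 N towards the robot, 55 to 60 mm up on the inside of the near wall, tips it over the batten; below about 50 degrees it falls back when let go.
- crate_plain_far (a point): Middle of the far lower edge: 60 mm from the crate's origin along its +x, at runner bottom height; it rises when the crate is tipped. Tiles are fixed inside at the far wall, from 33 mm beyond the crate's centre, up to 81 mm high. The sloping inner floor lies 19 mm above the table at the near wall, 43 mm at the centre.
- stop: Fixed dark wooden stop batten, 560 mm long (y), 24 wide, 10 high, between robot and crates. Origin: middle of its far face (towards the crates), at table height; the batten lies on the robot side of it. x away from the robot, y to the robot's left. Crates start 3 to 8 mm from this face, one 130 to 155 mm left of the origin, one as far right.
- rail: Fixed aluminium angle rail, the kiln line, 600 mm long (y), 30 high, beyond both crates. Origin: middle of its near face (towards the crates), at table height; x away from the robot, y along the rail. Turned up to 0.06 rad from the batten; its face is 190 to 230 mm from the batten's face.
- cup: Bystander: terracotta cup, 60 mm across, 65 mm high, standing between the crates. Origin: centre of its foot.
- jar: Bystander: glaze jar, 68 mm across, 95 mm high, standing beyond the left crate's outer side. Origin: centre of its foot.
- brush: Bystander: brush 170 mm long, lying beyond the right crate's outer side. Origin: under its middle; handle towards -x.
Not all that is in view belongs to the job. What is shaped like the crate_stamped but turquoise is not meant. What is shaped like the crate_plain but turquoise is not meant.

How it is judged:
On the way, in this order (a step that is already met when the one before it is completed fails the run):
1. the robot's left crate is tipped towards the robot by more than 31 degrees at the batten, for 0.3 s, the other flat (((y of crate_stamped in the frame of stop above 0 m and (angle between crate_stamped's own z axis and vertical above 0.55 rad and height (world z) of crate_stamped_far above 0.045 m and x of crate_stamped_near in the frame of stop between -0.012 and 0.035 m) and angle between crate_plain's own z axis and vertical below 0.08 rad and x of crate_plain_near in the frame of stop between -0.012 and 0.035 m) or (y of crate_plain in the frame of stop above 0 m and (angle between crate_plain's own z axis and vertical above 0.55 rad and height (world z) of crate_plain_far above 0.045 m and x of crate_plain_near in the frame of stop between -0.012 and 0.035 m) and angle between crate_stamped's own z axis and vertical below 0.08 rad and x of crate_stamped_near in the frame of stop between -0.012 and 0.035 m))), for 0.3 s.
2. both crates stand flat, near edges within 35 mm of the batten (angle between each of crate_stamped, crate_plain's own z axis and vertical below 0.08 rad and x of crate_stamped_near in the frame of stop between -0.012 and 0.035 m and x of crate_plain_near in the frame of stop between -0.012 and 0.035 m), for 0.2 s.
3. the right crate is tipped towards the robot by more than 31 degrees at the batten, for 0.3 s, the other flat (((y of crate_stamped in the frame of stop below 0 m and (angle between crate_stamped's own z axis and vertical above 0.55 rad and height (world z) of crate_stamped_far above 0.045 m and x of crate_stamped_near in the frame of stop between -0.012 and 0.035 m) and angle between crate_plain's own z axis and vertical below 0.08 rad and x of crate_plain_near in the frame of stop between -0.012 and 0.035 m) or (y of crate_plain in the frame of stop below 0 m and (angle between crate_plain's own z axis and vertical above 0.55 rad and height (world z) of crate_plain_far above 0.045 m and x of crate_plain_near in the frame of stop between -0.012 and 0.035 m) and angle between crate_stamped's own z axis and vertical below 0.08 rad and x of crate_stamped_near in the frame of stop between -0.012 and 0.035 m))), for 0.3 s.
4. both crates stand flat, near edges within 35 mm of the batten (all of step 2), for 0.2 s.
At the end, for the whole second after the job is handed in: The marked crate stands flat and still on the table, the middle of its far lower edge within 10 mm of the rail's near face, square to the rail within 5 degrees; the other crate stands flat and still, less than 40 mm from where it started and within 35 mm of the batten (angle between each of crate_stamped, crate_plain's own z axis and vertical below 0.08 rad and linear speed of each of crate_stamped, crate_plain below 0.02 m/s and angular speed of each of crate_stamped, crate_plain below 0.1 rad/s and x of crate_plain_near in the frame of stop between -0.012 and 0.035 m and distance of crate_plain from where it was at the start of the episode below 0.04 m and x of crate_stamped_far in the frame of rail between -0.01 and 0.006 m and y of crate_stamped in the frame of rail between -0.26 and 0.26 m and height (world z) of crate_stamped below 0.006 m and angle between the x axis of crate_stamped and the x axis of rail, either way round below 0.09 rad); the robot touches nothing.
It fails at once if a crate is toppled (tilted more than 57 degrees) (angle between any of crate_stamped, crate_plain's own z axis and vertical above 1 rad).
It fails at once if a crate is lifted: its near and far lower edges both more than 20 mm above the table (height (world z) of each of crate_stamped_near, crate_stamped_far above 0.02 m or height (world z) of each of crate_plain_near, crate_plain_far above 0.02 m).
It fails at once if the unmarked crate is pushed more than 60 mm from the batten (x of crate_plain_near in the frame of stop above 0.06 m).
It fails at once if the cup, jar or brush is moved more than 20 mm or knocked over (distance of any of cup, jar, brush from where it was at the start of the episode above 0.02 m or angle between any of cup, jar's own z axis and vertical above 0.3 rad).
It also fails if it takes over 64 s, if anything falls off the work surface, if the arm or the gripper's body presses on something with over 40 N, if the wrist force passes 120 N, or if a joint passes its speed limit or range.

ROBOT

A 6-joint arm with a two-finger parallel gripper is mounted at the origin on the work surface. World frame = base frame: x ahead of the robot, y to its left, z up, the work surface at z = 0. Lengths are in m, angles in rad, forces in N, time in s.
With the tool pointing down it reaches from about 0.3 to 0.875 m from the base axis. Payload 6.4 kg.
Tool frame: the origin (TCP) lies at the centre of the arm's flange, where the gripper is bolted on; the fingertips stand 173 mm ahead of it and the grasp point (between the pads) lies 155 mm ahead of it (ctrl.pinch_z is the distance from the TCP to the grasp point, in m); z points along the fingers, y is the direction in which the jaws open and shut (so a half turn about z gives the same grasp; the last joint's range is limited). The gripper opens to 85 mm and grips with 20 to 120 N. Pads are 22 mm wide; open, the fingers measure 114 mm over their backs; the gripper's body (76 mm by 85 mm) begins 54 mm behind the grasp point. The pads swing forward as they close: fully open they stand 13 mm farther back than shut.
Start: joints at [1.017, 0.181, 1.607, -0, 1.354, -0.206], TCP at [0.196, 0.541, 0.405] pointing down, gripper open.
Joint ranges: [-2.99, 2.99], [-0.89, 2.07], [0.3, 2.58], [-1.14, 4.28], [0, 2.63], [-3.12, 3.12]. Speed limits (rad/s): [2.57, 2.57, 3.01, 3.14, 3.14, 3.14].

INTERFACE

Orientations are given as a unit quaternion [w, x, y, z].
In Python, from bench import ctrl gives the robot as it stands.
- The arm moves only by the tool drive_tool, never from a script. Its argument "commands" is a list that holds one entry, the list of rows, each a list of 7 numbers: the shift along the tool's x, y, z in units of 50 mm (1.0 is 50 mm), then the turn, a rotation vector about the tool's x, y, z in units of 8 degrees (1.0 is 8 degrees), then the closure in counts, from 0 (fully open) to 255 (shut). A call has 1 to 10 rows; each row shifts and turns the commanded pose from where the row before left it, along the tool's axes as they then stand; what a row does not reach is not made up. A row lasts 1/10 s, in which the tool goes at most 50 mm and 8.59 degrees, less where a joint would pass 70% of its speed; a pose out of reach is approached as far as the arm can. A call is refused whole if a number of a shift passes 1 or a number of a turn 1, either way. A call with a gripper value outside its range is refused whole. The fingers move at their own pace and stop on an object; the grip force is fixed at half the most. Time passes only in rows, so rows that do not move let the fingers close. It gives the time, the measured TCP pose, the force and the opening at its end, in the units of the state.
- ctrl.get_obs(): the state, without advancing time (a new reading comes with each control period).
- ctrl.camera(name): name is "scene" or "top" or "wrist"; returns a dict with "pixels" (420x560x3 uint8, red, green, blue), "depth" (420x560 float32, m along the optical axis (not along the pixel's ray), 0 where there is no reading), "intrinsics" (3x3 intrinsics, pixels), "R" (3x3) and "t" (3): a world point X has camera coordinates R X + t; the wrist camera has in their place "tool_from_camera" (4x4, takes a point from camera to tool coordinates, whose origin is the TCP and whose axes are the flange's). Camera axes: x right, y down, z forward; pixel columns grow to the right and rows downward; lengths in m; the calibration is good to about 2 mm. A picture is of the moment at which its call begins: read the wrist's pose just before it.
- ctrl.hand_in(): hands the job in, once; it reports no verdict.
The state is a dict: "time_s": time; "q": joint angles; "dq": joint speeds; "joint_efforts": joint torques, N m; "eef_pos": TCP position; "eef_rot": TCP orientation; "wrist_force": force on the tool from outside, world axes, zero at the start; "torque": the same for the moment, N m; "opening": opening from 0.0 (shut) to 1.0 (fully open).
Only numpy, scipy, OpenCV 4.12 (cv2) and the standard library are available. Lean on these libraries where they do the work, as an engineer would, in place of code of your own. Each camera call takes 0.05 s, during which the arm holds its last target. There are 200 camera calls.

## Working session

There is one attempt and no reset: what is moved stays moved. The work goes in short steps, Python scripts to look and compute and a tool call to move; the robot and the scene stay as the last step left them, time stands still between calls to the robot, and variables do not carry over. Pictures are saved under pics/ and viewed, about 8 in all and at most 12, crops included, and the job is handed in when it is done.

Besides the shell and the picture viewer there is one more tool, called after "Request:" as name(argument=value, ...) on one line, values as JSON. drive_tool: Moves the arm, as the interface text tells. Its arguments: {"type":"object","properties":{"commands":{"type":"array","items":{"type":"array","items":{"type":"array","items":{"type":"number"}}}}},"required":["commands"]}

```bash
ls; mkdir -p pics; python3 - <<'E'
from bench import ctrl
import cv2,numpy as np
o=ctrl.get_obs();print(o)
for n in("scene","top"):
    c=ctrl.camera(n);cv2.imwrite(f"pics/{n}0.png",c["pixels"][:,:,::-1]);np.savez(f"{n}0.npz",**{k:v for k,v in c.items() if k in("pixels","depth","intrinsics","R","t")})
    print(n,c["R"],c["t"],c["intrinsics"])
E
```

```text
pics
{'time_s': 0.0, 'q': array([ 1.01669778e+00,  1.81561063e-01,  1.60803024e+00,  3.63672018e-05,
        1.35380030e+00, -2.06292813e-01]), 'dq': array([ 0.0017192 ,  0.00136229, -0.00072954, -0.00115604, -0.00109681,
       -0.00155851]), 'joint_efforts': array([ 1.08884735e-04, -4.44890964e+01, -3.51325643e+01, -4.33441201e-04,
        9.41467501e-03,  4.56530643e-06]), 'eef_pos': array([0.19581595, 0.54035469, 0.40376188]), 'eef_rot': array([-3.50282685e-04,  1.73031460e-01,  9.84915887e-01, -8.28656049e-04]), 'wrist_force': array([-0.51958726, -0.90814674,  1.20952659]), 'torque': array([-0.00874664, -0.01041701,  0.0204756 ]), 'opening': 1.0000816911944164}
scene [[-0.13331761  0.99107229 -0.00145749]
 [ 0.76490681  0.10195881 -0.63602042]
 [-0.63019361 -0.08590756 -0.77167085]] [ 0.02527061 -0.39546162  1.55968547] [[422.30258587   0.         276.15204004]
 [  0.         422.30258587 210.4647774 ]
 [  0.           0.           1.        ]]
top [[ 0.00750042 -0.99996216  0.00440696]
 [-0.98346072 -0.00817406 -0.18093701]
 [ 0.18096619 -0.00297697 -0.98348481]] [0.00891887 0.55391278 1.16775869] [[458.1792792    0.         275.15292206]
 [  0.         458.1792792  215.53691334]
 [  0.           0.           1.        ]]
```

View pics/top0.png

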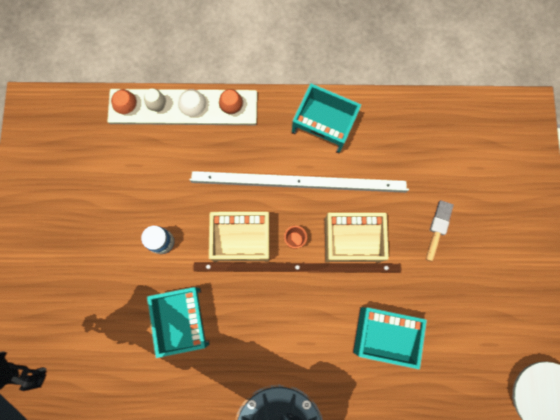

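View pics/scene0.png

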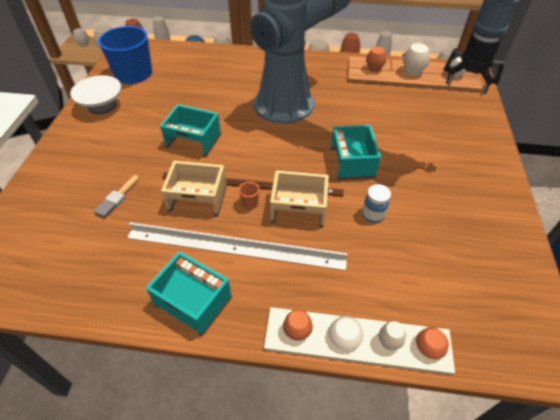

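The top view shows the left crate at (240,237), the right one at (357,237), the cup at (295,237), the jar at (156,238) and the brush at (438,230). The batten runs along row 267 and the rail along rows 178–186. The scene camera looks at the crates from the far side, so it will see their undersides.

```bash
cat > h.py <<'E'
import numpy as np,cv2
def load(n):
    d=np.load(n);return dict(d)
def world(c):
    K=c["intrinsics"];v,u=np.mgrid[0:420,0:560];z=c["depth"]
    P=np.stack([(u-K[0,2])/K[0,0]*z,(v-K[1,2])/K[1,1]*z,z],-1)
    return (P-c["t"])@c["R"]
def ray(c,u,v,h):
    d=c["R"].T@np.linalg.inv(c["intrinsics"])@np.array([u,v,1.]);o=-c["R"].T@c["t"]
    return o+d*(h-o[2])/d[2]
def crates(c):
    """rim rectangles of the plywood crates in top view: centre, size, yaw of x axis"""
    W=world(c);hsv=cv2.cvtColor(c["pixels"],cv2.COLOR_RGB2HSV)
    out=[]
    for s in(1,-1):
        y=W[...,1]*s
        m=(W[...,2]>.07)&(W[...,2]<.11)&(y>.03)&(y<.25)&(W[...,0]>.36)&(W[...,0]<.78)&(hsv[...,0]<30)
        n,l,st,_=cv2.connectedComponentsWithStats(m.astype(np.uint8))
        k=1+np.argmax(st[1:,4]);v,u=np.nonzero(l==k)
        p=np.array([ray(c,a,b,.09)[:2] for a,b in zip(u,v)],np.float32)
        (x,yy),sz,a=cv2.minAreaRect(p*1000)
        a=(a+45)%90-45
        out.append((round(x),round(yy),[round(t) for t in sz],round(a,1),len(u)))
    return out
E
python3 - <<'E'
from h import *
c=load("top0.npz");W=world(c);print(crates(c))
hsv=cv2.cvtColor(c["pixels"],cv2.COLOR_RGB2HSV)
# colours/ heights along column scans
for u in(220,260,300,380):
    print(u,[(v,*hsv[v,u],*np.round(1000*W[v,u]).astype(int)) for v in list(range(174,192,2))+list(range(258,276,2))])
for n,(u,v) in dict(cup=(295,238),jar=(155,237)).items(): print(n,W[v,u])
g=(abs(W[...,0]-.5)<.12)&(W[...,2]>.03)&(abs(W[...,1])<.06)&(W[...,2]<.08)
y=W[...,1][g];x=W[...,0][g];print("cup",x.min(),x.max(),y.min(),y.max())
E
```

```text
[(495, 106, [121, 149], 0.5, 924), (496, -185, [118, 129], 0.5, 702)]
220 [(174, np.uint8(60), np.uint8(3), np.uint8(251), np.int64(678), np.int64(168), np.int64(9)), (176, np.uint8(60), np.uint8(3), np.uint8(251), np.int64(674), np.int64(169), np.int64(5)), (178, np.uint8(60), np.uint8(3), np.uint8(251), np.int64(668), np.int64(168), np.int64(6)), (180, np.uint8(53), np.uint8(4), np.uint8(249), np.int64(655), np.int64(165), np.int64(30)), (182, np.uint8(39), np.uint8(20), np.uint8(165), np.int64(652), np.int64(166), np.int64(20)), (184, np.uint8(13), np.uint8(132), np.uint8(160), np.int64(651), np.int64(168), np.int64(3)), (186, np.uint8(13), np.uint8(171), np.uint8(186), np.int64(646), np.int64(168), np.int64(0)), (188, np.uint8(14), np.uint8(168), np.uint8(199), np.int64(640), np.int64(168), np.int64(2)), (190, np.uint8(13), np.uint8(172), np.uint8(188), np.int64(634), np.int64(168), np.int64(0)), (258, np.uint8(25), np.uint8(87), np.uint8(229), np.int64(437), np.int64(152), np.int64(88)), (260, np.uint8(16), np.uint8(132), np.uint8(143), np.int64(436), np.int64(158), np.int64(37)
[... 5214 characters left out ...]
uint8(108), np.int64(431), np.int64(-271), np.int64(11)), (266, np.uint8(10), np.uint8(167), np.uint8(99), np.int64(425), np.int64(-270), np.int64(11)), (268, np.uint8(10), np.uint8(163), np.uint8(108), np.int64(420), np.int64(-271), np.int64(6)), (270, np.uint8(11), np.uint8(174), np.uint8(104), np.int64(414), np.int64(-270), np.int64(11)), (272, np.uint8(12), np.uint8(176), np.uint8(133), np.int64(409), np.int64(-270), np.int64(9)), (274, np.uint8(13), np.uint8(169), np.uint8(195), np.int64(405), np.int64(-273), np.int64(-2))]
cup [ 0.49975417 -0.0414618   0.00807415]
jar [0.48793771 0.31795102 0.09380695]
cup 0.43649690462817986 0.5487360664391352 -0.059855480662943036 0.05929776981384242
```

Request:
drive_tool(commands=[[[0,0,0,0,0,-0.83,128],[0,0,0,0,0,-0.83,128],[0,0,0,0,0,-0.83,128],[-0.4,-0.62,0,0,0,0,128],[-0.4,-0.62,0,0,0,0,128],[-0.4,-0.62,0,0,0,0,128],[-0.4,-0.62,0,0,0,0,128],[-0.4,-0.62,0,0,0,0,128],[-0.4,-0.62,0,0,0,0,128],[-0.4,-0.62,0,0,0,0,128]]])

```text
time_s: 1.1
eef_pos: [0.3363, 0.3222, 0.4044]
eef_rot: [-0.0, -0.0, 1.0, -0.0]
wrist_force: [0.5, 0.8, -0.5]
opening: 0.496
```

Request:
drive_tool(commands=[[[-0.4,-0.62,0,0,0,0,128],[-0.4,-0.62,0,0,0,0,128],[-0.4,-0.62,0,0,0,0,128],[-0.4,-0.62,0,0,0,0,128],[-0.4,-0.62,0,0,0,0,128],[-0.4,-0.62,0.3,0,0,0,128],[-0.4,-0.62,0.3,0,0,0,128],[0,0,0.5,0,0,0,128],[0,0,0,0,0,0,128],[0,0,0,0,0,0,128]]])

```text
time_s: 2.1
eef_pos: [0.4755, 0.1067, 0.3494]
eef_rot: [-0.001, 0.0, 1.0, 0.0]
wrist_force: [-0.3, 0.2, 0.0]
opening: 0.501
```

Request:
drive_tool(commands=[[[0,0,0.5,0,0,0,128],[0,0,0.5,0,0,0,128],[0,0,0.5,0,0,0,128],[0,0,0.5,0,0,0,128],[0,0,0.3,0,0,0,128],[0,0,0.28,0,0,0,128],[0,0,0,0,0,0,128],[0.1,0,0,0,0,0,128],[0.1,0,0,0,0,0,128],[0.1,0,0,0,0,0,128]]])

```text
time_s: 3.1
eef_pos: [0.4608, 0.1068, 0.2218]
eef_rot: [0.001, -0.0, 1.0, -0.0]
wrist_force: [0.1, 0.4, 0.2]
opening: 0.496
```

```bash
python3 - <<'E'
# rows for tipping: contact point follows arc, tool tilts less than crate
import numpy as np
from scipy.spatial.transform import Rotation as Ro
def r(a): a=np.radians(a);return np.array([[np.cos(a),-np.sin(a)],[np.sin(a),np.cos(a)]])  # (x,z), +a tips toward -x
piv=np.array([.433,0.]);h=.22
c0=np.array([.443,.055])                  # contact, world
off=np.array([.011,h-.055])           # contact->TCP for upright tool
P=lambda th,t: piv+r(th)@(c0-piv)+r(t)@off
for k in range(8):
    a=P(5*k,3*k);b=P(5*k+5,3*k+3);d=r(3*k).T@(b-a)   # in tool axes: x=-X,z=-Z
    print(np.round([-d[0]/.05,-d[1]/.05,-3/8],3), np.round(b,3))
E
```

```text
[ 0.27  -0.02  -0.375] [0.441 0.221]
[ 0.27  -0.017 -0.375] [0.427 0.221]
[ 0.27  -0.013 -0.375] [0.413 0.22 ]
[ 0.27  -0.01  -0.375] [0.4   0.219]
[ 0.271 -0.007 -0.375] [0.387 0.216]
[ 0.27  -0.003 -0.375] [0.374 0.213]
[ 0.27   0.    -0.375] [0.361 0.209]
[ 0.27   0.004 -0.375] [0.348 0.204]
```

Request:
drive_tool(commands=[[[0.07,0,0,0,0,0,128],[0.06,0,0,0,0,0,128],[0.05,0,0,0,0,0,128],[0,0,0,0,0,0,128]]])

```text
time_s: 3.5
eef_pos: [0.4523, 0.1065, 0.2212]
eef_rot: [0.001, 0.0, 1.0, -0.0]
wrist_force: [3.7, -0.2, 1.7]
opening: 0.496
```

Request:
drive_tool(commands=[[[0.135,0,-0.01,0,-0.19,0,128],[0.135,0,-0.01,0,-0.19,0,128],[0.135,0,-0.01,0,-0.19,0,128],[0.135,0,-0.01,0,-0.19,0,128],[0.135,0,-0.01,0,-0.19,0,128],[0.135,0,-0.01,0,-0.19,0,128],[0,0,0,0,0,0,128]]])

```text
time_s: 4.2
eef_pos: [0.4124, 0.1065, 0.2219]
eef_rot: [0.083, 0.0, 0.997, -0.0]
wrist_force: [9.7, 0.7, -4.8]
opening: 0.497
```

```bash
cat > tilt.py <<'E'
import sys
from h import *
from bench import ctrl
# crate tilt from the scene camera's depth: normal of the far outer wall/rim -> height of far rim
def shot(tag):
    c=ctrl.camera("scene");np.savez(f"{tag}.npz",**{k:c[k] for k in("pixels","depth","intrinsics","R","t")})
    cv2.imwrite(f"pics/{tag}.png",c["pixels"][100:260,130:370][:,:,::-1].repeat(3,0).repeat(3,1));return c
c=shot(sys.argv[1]);W=world(c);yc=float(sys.argv[2])
hsv=cv2.cvtColor(c["pixels"],cv2.COLOR_RGB2HSV)
# side walls' far edge at y=yc+-71: fit the line (x,z) of the far face
m=(abs(abs(W[...,1]-yc)-.069)<.006)&(W[...,0]>.40)&(W[...,0]<.62)&(W[...,2]>.015)&(hsv[...,1]<150)
p=W[m][:,[0,2]];print(len(p))
n=0
for _ in range(1):
    top=p[p[:,1]>p[:,1].max()-.004].mean(0);far=p[p[:,0]>p[:,0].max()-.004].mean(0)
    print("highest",top.round(3),"farthest",far.round(3),"tilt deg if far rim=highest, pivot .433:",np.degrees(np.arctan2(top[1],top[0]-.433)-np.arctan2(.09,.12)).round(1))
E
python3 tilt.py t1 .106
```

```text
521
highest [0.405 0.402] farthest [0.552 0.034] tilt deg if far rim=highest, pivot .433: 57.1
```

View pics/t1.png

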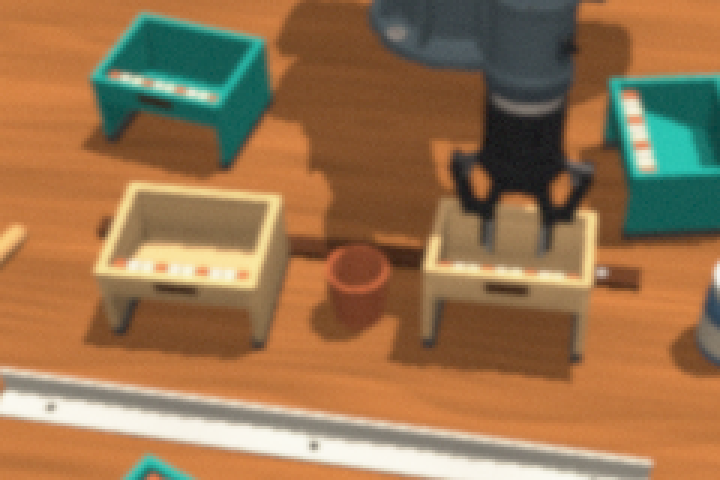

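```bash
cat > tilt2.py <<'E'
import sys
from h import *
c=load(sys.argv[1]+".npz");W=world(c);yc=float(sys.argv[2])
m=(abs(W[...,1]-yc)<.068)&(W[...,0]>.45)&(W[...,2]>.02)&(W[...,2]<.2)
# outer far wall band: the farthest points per height
for z in np.arange(.03,.17,.01):
    k=m&(abs(W[...,2]-z)<.004)&(abs(abs(W[...,1]-yc)-.06)<.01)
    if k.sum(): print(round(z,2),np.round(W[k][:,0].max(),3),k.sum())
E
python3 tilt2.py t1 .106
```

```text
0.03 0.659 66
0.04 0.907 9
0.05 0.907 33
0.06 0.905 44
0.07 0.9 59
0.08 0.896 33
0.09 0.541 38
0.1 0.538 48
0.11 0.537 56
```

The left crate (crop around (510,280)) is tipping cleanly about the batten by roughly 11–15°, and nothing else has been disturbed. I'll continue.

Request:
drive_tool(commands=[[[0.135,0,-0.006,0,-0.19,0,128],[0.135,0,-0.006,0,-0.19,0,128],[0.135,0,-0.005,0,-0.19,0,128],[0.135,0,-0.005,0,-0.19,0,128],[0.135,0,-0.003,0,-0.19,0,128],[0.135,0,-0.003,0,-0.19,0,128],[0.135,0,-0.002,0,-0.19,0,128],[0.135,0,-0.002,0,-0.19,0,128],[0.135,0,0,0,-0.19,0,128],[0,0,0,0,0,0,128]]])

```text
time_s: 5.25
eef_pos: [0.3533, 0.1065, 0.2076]
eef_rot: [0.2, 0.0, 0.98, -0.0]
wrist_force: [4.8, 0.8, 1.5]
opening: 0.502
```

```bash
python3 tilt.py t2 .106 >/dev/null; python3 tilt2.py t2 .106
```

```text
0.03 0.657 34
0.04 0.906 7
0.05 0.907 38
0.06 0.906 50
0.07 0.902 62
0.08 0.891 46
0.09 0.524 21
0.1 0.515 16
0.11 0.513 21
0.12 0.502 13
0.13 0.495 50
0.14 0.489 59
0.15 0.481 10
```

View pics/t2.png

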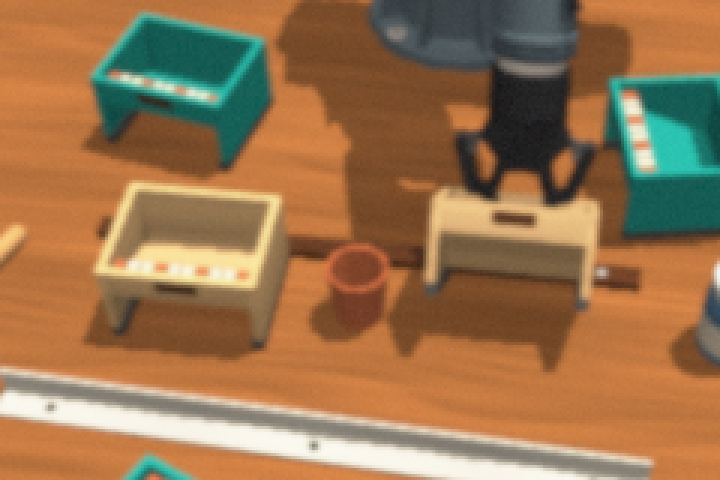

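The left crate is tipped about 35°. The strip of underside showing at crop (515,260) is plain so far. I'll tip a little further and hold.

Request:
drive_tool(commands=[[[0.135,0,0.002,0,-0.19,0,128],[0.135,0,0.002,0,-0.19,0,128],[0,0,0,0,0,0,128],[0,0,0,0,0,0,128],[0,0,0,0,0,0,128],[0,0,0,0,0,0,128]]])

```text
time_s: 5.9
eef_pos: [0.341, 0.1065, 0.2016]
eef_rot: [0.224, 0.0, 0.975, -0.0]
wrist_force: [3.9, 0.1, 4.3]
opening: 0.497
```

```bash
python3 tilt.py t3 .106 >/dev/null; python3 tilt2.py t3 .106|tail -6; python3 -c "
import cv2
a=cv2.imread('pics/t3.png')[160:320,400:630];cv2.imwrite('pics/t3c.png',cv2.resize(a,None,fx=3,fy=3,interpolation=cv2.INTER_CUBIC))"
```

```text
0.1 0.518 23
0.11 0.511 23
0.12 0.493 18
0.13 0.481 29
0.14 0.477 57
0.15 0.466 34
```

View pics/t3c.png

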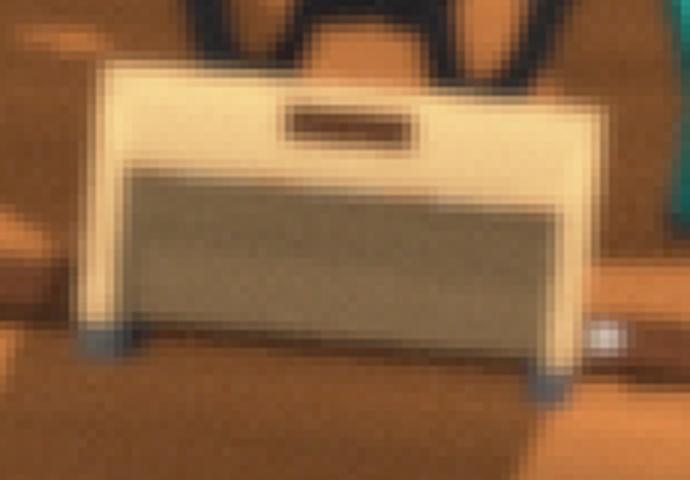

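The underside, in the centre of the crop around (340,260), is plain plywood with no ring. Now I'll let it down.

Request:
drive_tool(commands=[[[-0.135,0,0.001,0,0.19,0,128],[-0.135,0,0.001,0,0.19,0,128],[-0.135,0,0.003,0,0.19,0,128],[-0.135,0,0.005,0,0.19,0,128],[-0.135,0,0.005,0,0.19,0,128],[-0.135,0,0.006,0,0.19,0,128],[-0.135,0,0.006,0,0.19,0,128],[-0.135,0,0.008,0,0.19,0,128],[-0.135,0,0.008,0,0.19,0,128],[-0.135,0,0.009,0,0.19,0,128]]])

```text
time_s: 6.95
eef_pos: [0.406, 0.1064, 0.2213]
eef_rot: [0.094, 0.0, 0.996, -0.0]
wrist_force: [6.8, -1.4, 4.4]
opening: 0.496
```

Request:
drive_tool(commands=[[[-0.135,0,0.009,0,0.19,0,128],[-0.135,0,0.013,0,0.19,0,128],[-0.135,0,0.013,0,0.19,0,128],[-0.135,0,0.013,0,0.19,0,128],[-0.135,0,0.013,0,0.19,0,128],[-0.135,0,0.013,0,0.19,0,128],[-0.135,0,0.013,0,0.19,0,128],[-0.12,0,0,0,0,0,128],[-0.2,0,0,0,0,0,128],[0,0,0,0,0,0,128]]])

```text
time_s: 7.95
eef_pos: [0.4681, 0.1065, 0.2205]
eef_rot: [-0.001, 0.0, 1.0, 0.0]
wrist_force: [0.7, -0.0, 0.1]
opening: 0.499
```

Request:
drive_tool(commands=[[[0,0,-0.5,0,0,0,128],[0,0,-0.9,0,0,0,128],[0,0,-0.9,0,0,0,128],[0,-0.75,0,0,0,0,128],[0,-0.75,0,0,0,0,128],[0,-0.75,0,0,0,0,128],[0,-0.75,0,0,0,0,128],[0,0,0,0,0,0,128],[0,0,0,0,0,0,128]]])

```text
time_s: 8.85
eef_pos: [0.4673, -0.0438, 0.3355]
eef_rot: [-0.001, 0.001, 1.0, 0.001]
wrist_force: [0.8, -0.7, -0.0]
opening: 0.499
```

```bash
sed -i 's/(y<.25)/(y<.33)/' h.py; cat > meas.py <<'E'
from h import *
from bench import ctrl
print(crates(load("top0.npz")))
try: print(crates(ctrl.camera("top")))
except Exception as e: print(e)
E
python3 meas.py
```

```text
[(495, 106, [121, 149], 0.5, 924), (496, -197, [118, 152], 0.5, 1007)]
[(496, 106, [118, 149], 0.5, 753), (496, -209, [118, 127], 0.5, 738)]
```

Request:
drive_tool(commands=[[[-0.05,-0.76,0,0,0,0,128],[-0.05,-0.76,0,0,0,0,128],[-0.05,-0.76,0,0,0,0,128],[0,-0.76,0,0,0,0,128],[0,0,0,0,0,0,128],[0,0,0.7,0,0,0,128],[0,0,0.7,0,0,0,128],[0,0,0.5,0,0,0,128],[0,0,0.38,0,0,0,128],[0,0,0,0,0,0,128]]])

```text
time_s: 9.9
eef_pos: [0.4743, -0.1926, 0.2192]
eef_rot: [-0.003, -0.001, 1.0, 0.002]
wrist_force: [-0.1, 1.1, -0.8]
opening: 0.501
```

Request:
drive_tool(commands=[[[0.12,0,0,0,0,0,128],[0.12,0,0,0,0,0,128],[0.08,0,0,0,0,0,128],[0.06,0,0,0,0,0,128],[0.06,0,0,0,0,0,128],[0,0,0,0,0,0,128]]])

```text
time_s: 10.5
eef_pos: [0.4533, -0.1957, 0.2228]
eef_rot: [0.0, 0.0, 1.0, -0.0]
wrist_force: [0.2, -0.4, 0.6]
opening: 0.501
```

Request:
drive_tool(commands=[[[0.05,0,0.02,0,0,0,128],[0.135,0,-0.01,0,-0.19,0,128],[0.135,0,-0.01,0,-0.19,0,128],[0.135,0,-0.01,0,-0.19,0,128],[0.135,0,-0.01,0,-0.19,0,128],[0.135,0,-0.01,0,-0.19,0,128],[0.135,0,-0.01,0,-0.19,0,128],[0.135,0,-0.006,0,-0.19,0,128],[0.135,0,-0.006,0,-0.19,0,128],[0.135,0,-0.005,0,-0.19,0,128]]])

```text
time_s: 11.5
eef_pos: [0.3909, -0.196, 0.2195]
eef_rot: [0.121, 0.001, 0.993, -0.001]
wrist_force: [6.8, 2.1, 1.5]
opening: 0.499
```

```bash
python3 tilt.py u1 -.196 >/dev/null; python3 tilt2.py u1 -.196|tail -8
```

```text
0.06 0.891 56
0.07 0.89 29
0.08 0.892 87
0.09 0.891 76
0.1 0.527 14
0.11 0.526 46
0.12 0.52 39
0.13 0.518 31
```

Tipping as before; finish and hold.

Request:
drive_tool(commands=[[[0.135,0,-0.005,0,-0.19,0,128],[0.135,0,-0.003,0,-0.19,0,128],[0.135,0,-0.003,0,-0.19,0,128],[0.135,0,-0.002,0,-0.19,0,128],[0.135,0,-0.002,0,-0.19,0,128],[0.135,0,0,0,-0.19,0,128],[0.135,0,0.002,0,-0.19,0,128],[0.135,0,0.002,0,-0.19,0,128],[0,0,0,0,0,0,128],[0,0,0,0,0,0,128]]])

```text
time_s: 12.55
eef_pos: [0.3392, -0.1955, 0.2017]
eef_rot: [0.223, 0.0, 0.975, 0.0]
wrist_force: [4.1, 1.1, 1.4]
opening: 0.5
```

Request:
drive_tool(commands=[[[0,0,0,0,0,0,128],[0,0,0,0,0,0,128],[0,0,0,0,0,0,128]]])

```text
time_s: 12.85
eef_pos: [0.3395, -0.1954, 0.2018]
eef_rot: [0.224, -0.0, 0.975, -0.0]
wrist_force: [2.7, 0.5, 2.8]
opening: 0.494
```

```bash
python3 tilt.py u2 -.196 >/dev/null; python3 tilt2.py u2 -.196|tail -6
```

```text
0.1 0.518 37
0.11 0.502 30
0.12 0.49 23
0.13 0.481 23
0.14 0.478 56
0.15 0.465 35
```

View pics/u2.png

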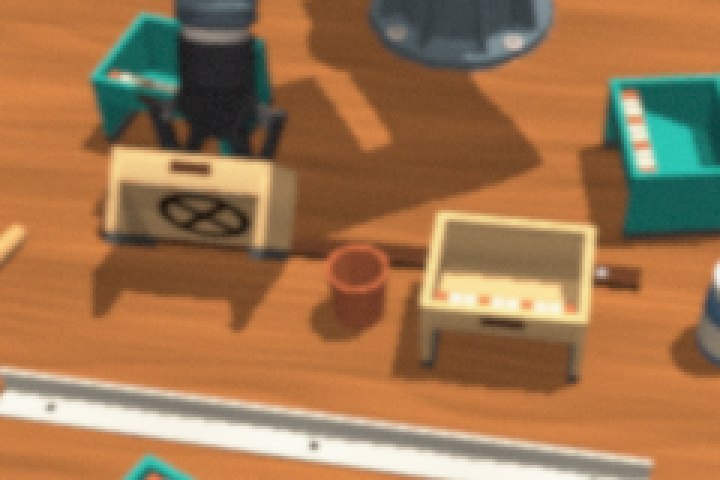

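The right crate shows the dark ring with a cross at crop (205,213), so it is the marked one. The left crate stands flat at the batten. I'll let the right crate down.

Request:
drive_tool(commands=[[[-0.135,0,0.001,0,0.19,0,128],[-0.135,0,0.001,0,0.19,0,128],[-0.135,0,0.003,0,0.19,0,128],[-0.135,0,0.005,0,0.19,0,128],[-0.135,0,0.005,0,0.19,0,128],[-0.135,0,0.006,0,0.19,0,128],[-0.135,0,0.006,0,0.19,0,128],[-0.135,0,0.008,0,0.19,0,128],[-0.135,0,0.008,0,0.19,0,128],[-0.135,0,0.009,0,0.19,0,128]]])

```text
time_s: 13.9
eef_pos: [0.4045, -0.1956, 0.2216]
eef_rot: [0.093, 0.0, 0.996, -0.001]
wrist_force: [4.8, 1.4, 5.7]
opening: 0.499
```

Request:
drive_tool(commands=[[[-0.135,0,0.009,0,0.19,0,128],[-0.135,0,0.013,0,0.19,0,128],[-0.135,0,0.013,0,0.19,0,128],[-0.135,0,0.013,0,0.19,0,128],[-0.135,0,0.013,0,0.19,0,128],[-0.135,0,0.013,0,0.19,0,128],[-0.135,0,0.013,0,0.19,0,128],[-0.17,0,0,0,0,0,128],[-0.2,0,0,0,0,0,128],[0,0,0,0,0,0,128]]])

```text
time_s: 14.9
eef_pos: [0.47, -0.1954, 0.2213]
eef_rot: [-0.0, -0.0, 1.0, 0.0]
wrist_force: [0.8, -0.5, 0.3]
opening: 0.501
```

Request:
drive_tool(commands=[[[0,0,-0.5,0,0,0,128],[0,0,-0.8,0,0,0,128],[0,0,-0.8,0,0,0,60],[0,0,0,0,0,0,60],[0.6,0,0,0,0,0,60],[0.6,0,0,0,0,0,60],[0,0,0,0,0,0,60],[0,0,0,0,0,0,60]]])

```text
time_s: 15.7
eef_pos: [0.4088, -0.1954, 0.3261]
eef_rot: [-0.0, 0.001, 1.0, 0.0]
wrist_force: [-0.7, 0.7, 0.6]
opening: 0.766
```

```bash
python3 meas.py
```

```text
[(495, 106, [121, 149], 0.5, 924), (496, -197, [118, 152], 0.5, 1007)]
[(495, 106, [121, 149], 0.5, 888), (498, -197, [118, 152], 0.5, 640)]
```

Request:
drive_tool(commands=[[[0,0,0.7,0,0,0.28,60],[0,0,0.7,0,0,0,60],[0,0,0.6,0,0,0,60],[0,0,0.36,0,0,0,60],[0,0,0,0,0,0,60],[-0.15,0,0,0,0,0,60],[-0.1,0,0,0,0,0,60],[-0.1,0,0,0,0,0,60],[0,0,0,0,0,0,60]]])

```text
time_s: 16.65
eef_pos: [0.4279, -0.1964, 0.2096]
eef_rot: [0.001, 0.019, 1.0, -0.001]
wrist_force: [1.2, 0.1, -0.2]
opening: 0.76
```

Request:
drive_tool(commands=[[[-0.1,0,0,0,0,0,60],[-0.12,0,0,0,0,0,60],[-0.12,0,0,0,0,0,60],[-0.12,0,0,0,0,0,60],[-0.12,0,0,0,0,0,60],[-0.12,0,0,0,0,0,60],[-0.12,0,0,0,0,0,60],[-0.12,0,0,0,0,0,60],[-0.12,0,0,0,0,0,60],[-0.12,0,0,0,0,0,60]]])

```text
time_s: 17.65
eef_pos: [0.4859, -0.1985, 0.2088]
eef_rot: [-0.001, 0.02, 1.0, 0.0]
wrist_force: [-6.0, 0.5, 2.3]
opening: 0.768
```

Request:
drive_tool(commands=[[[-0.1,0,0,0,0,0,60],[-0.1,0,0,0,0,0,60],[-0.06,0,0,0,0,0,60],[-0.04,0,0,0,0,0,60],[0,0,0,0,0,0,60]]])

```text
time_s: 18.15
eef_pos: [0.5011, -0.1991, 0.2087]
eef_rot: [0.0, 0.02, 1.0, -0.0]
wrist_force: [-2.5, -0.5, 0.5]
opening: 0.763
```

```bash
python3 meas.py
```

```text
[(495, 106, [121, 149], 0.5, 924), (496, -197, [118, 152], 0.5, 1007)]
[(496, 106, [118, 149], 0.5, 893), (575, -168, [87, 123], -3.0, 376)]
```

Request:
drive_tool(commands=[[[-0.04,0,0,0,0,0,60],[-0.04,0,0,0,0,0,60],[-0.04,0,0,0,0,0,60],[0,0,0,0,0,0,60]]])

```text
time_s: 18.6
eef_pos: [0.5042, -0.1987, 0.2074]
eef_rot: [-0.004, 0.019, 1.0, 0.001]
wrist_force: [-19.0, -0.4, 7.1]
opening: 0.766
```

Request:
drive_tool(commands=[[[-0.03,0,0,0,0,0,60],[0,0,0,0,0,0,60]]])

```text
time_s: 18.8
eef_pos: [0.5047, -0.1987, 0.2071]
eef_rot: [-0.006, 0.019, 1.0, 0.002]
wrist_force: [-25.7, -0.6, 11.3]
opening: 0.765
```

Request:
drive_tool(commands=[[[-0.03,0,0,0,0,0,60],[0,0,0,0,0,0,60]]])

```text
time_s: 19.0
eef_pos: [0.5058, -0.1984, 0.2067]
eef_rot: [-0.007, 0.019, 1.0, 0.002]
wrist_force: [-26.5, 0.3, 9.8]
opening: 0.768
```

The push force rose to 26 N with no further travel, so the crate is against the rail. I'll back off and check.

Request:
drive_tool(commands=[[[0.2,0,0,0,0,0,60],[0.3,0,0,0,0,0,60],[0.4,0,0,0,0,0,60],[0,0,-0.8,0,0,0,60],[0,0,-0.8,0,0,0,60],[0.6,0,-0.8,0,0,0,60],[0.8,0,-0.5,0,0,0,60],[0.8,0,0,0,0,0,60],[0,0,0,0,0,0,60],[0,0,0,0,0,0,60]]])

```text
time_s: 20.0
eef_pos: [0.3549, -0.1935, 0.3546]
eef_rot: [0.002, 0.02, 1.0, -0.001]
wrist_force: [0.1, 0.2, -0.3]
opening: 0.766
```

```bash
python3 - <<'E'
from h import *
from bench import ctrl
c=ctrl.camera("top");print(crates(c))
cv2.imwrite("pics/f.png",cv2.resize(c["pixels"][130:300,130:460][:,:,::-1],None,fx=2.4,fy=2.4,interpolation=cv2.INTER_CUBIC))
s=ctrl.camera("scene");cv2.imwrite("pics/fs.png",cv2.resize(s["pixels"][140:290,80:410][:,:,::-1],None,fx=2.4,fy=2.4,interpolation=cv2.INTER_CUBIC))
E
```

```text
[(496, 106, [118, 149], 0.5, 889), (576, -200, [151, 123], -2.4, 978)]
```

View pics/f.png

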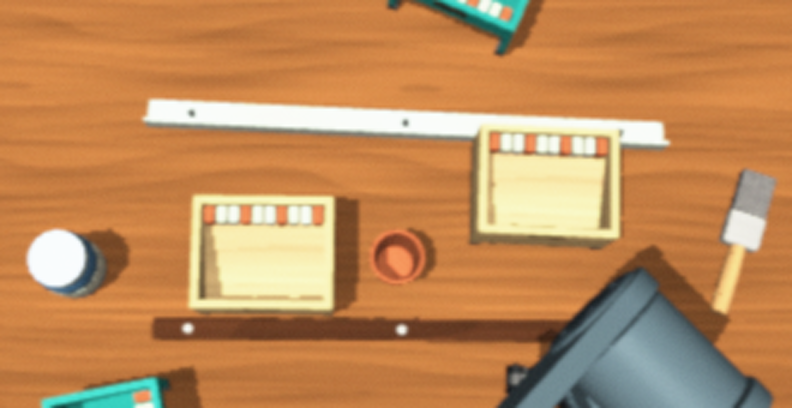

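View pics/fs.png

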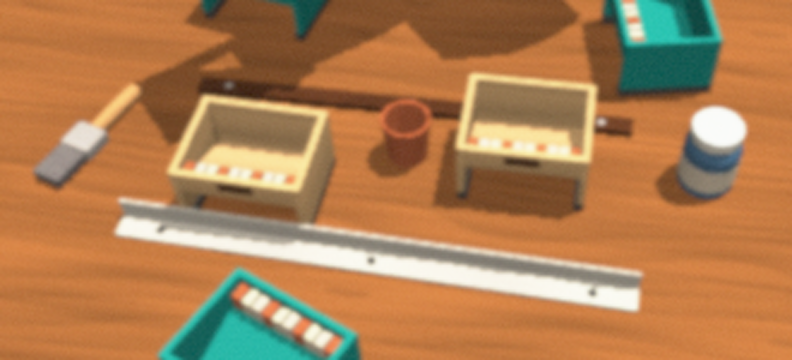

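The marked crate stands flush and square at the rail (top crop 548,130). The plain crate is at the batten, and the cup, jar and brush have not moved. Handing in.

```bash
python3 -c "
from bench import ctrl
print(ctrl.hand_in())"
```

```text
the job is handed in; nothing more can be done
None
```

I tipped the left crate and then the right one over the batten to about 40°. Each was held for a moment and let back down in its place. The left underside was plain. The right one showed the burnt ring with a cross, so I pushed that crate along the table, with two open fingers low on its near wall, to the aluminium rail. The job was handed in at about 20 s of robot time.

**Last checks:**
- **Marked crate:** it met the rail firmly, with the push force rising to 26 N and almost no further travel. The top view then put its far edge at about x = 636 mm, with the rail face measured at 639 ± 2 mm. Its yaw of -2.4° agrees with the rail's -2.3°.
- **Plain crate:** it stands flat at the batten, within about 1 mm of its starting position.
- **Cup, jar and brush:** they looked unmoved in the last pictures, though I did not measure them.
- **Robot:** the arm is clear of everything.

No check failed. My first reading of crate tilt from depth was wrong because it picked up the gripper. I replaced it with the slope of the crate's far wall.

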